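Lock the carver's turntable with its pin

TASK

Turn the carving turntable by its upright handle until the hole in its lug stands over the hole in the wooden foot below. Then take the round-knobbed steel locking pin out of the tool rack and push it down through both holes until its collar rests flat on the lug, and let go.

Things in the scene. Friction and masses are not known exactly. Their poses are not given: they have to be found in the camera images.
- foot: Fixed wooden foot, 180 x 180 x 40 mm, with an 80 mm wide tongue along its +x. Origin on the bench (z = 0) on the vertical turning axis, z up. A vertical through hole 32 mm across is in the tongue at x = 115, y = 0 mm, its mouth at z = 40 mm. Turning above it at z = 44 to 60 mm: a 140 mm wooden disc with a 92 mm carved panel (top z = 75 mm).
- platter (a joint): Platter angle (rad) about the foot's z, anticlockwise from above positive, range -1.6 to 1.6; starts at 0.5 to 1.3. At 0 its axes are the foot's: the 32 mm hole in its 60 mm wide lug (on its +x, 115 mm from the axis, top z = 60 mm) is exactly over the foot's hole, which is open to view at the start. Turns with about 1.2 N at the handle, stays where left.
- handle (a point): Point on the centre line of the platter's upright round wooden handle: 24 mm across, from z = 60 to 104 mm, 100 mm from the turning axis, on the side away from the lug (platter's -x). This point is half-way up, at z = 82 mm.
- pin: Upright 160 g pin; origin at its tip, z up. Steel shank 16 mm across, 12 mm taper at the tip; 50 mm collar 55-61 mm above the origin, 30 mm round wooden knob 61-103 mm. Hangs by its collar in a ledge rack (top 75 mm high, 26 mm holes 80 mm apart in a row along the pin's starting x); beside it a square-headed stop and a gouge (170 mm high). Pushed home, its origin is 5 mm above the bench.
Mind the look-alikes: they are no part of the job. There is more than one size of the pin; the job needs the smallest.

How it is judged:
By the outcome, as a careful person would: the job done as asked, in the order asked, and still so for the second after the job is handed in, with the robot touching nothing.
It also fails if it takes over 56 s, if anything falls off the work surface, if the arm or the gripper's body presses on something with over 40 N, if the wrist force passes 120 N, or if a joint passes its speed limit or range.

ROBOT

A 6-joint arm with a two-finger parallel gripper is mounted at the origin on the work surface. World frame = base frame: x ahead of the robot, y to its left, z up, the work surface at z = 0. Lengths are in m, angles in degrees, forces in N, time in s.
With the tool pointing down it reaches from about 0.325 to 0.85 m from the base axis. Payload 15.5 kg.
Tool frame: the origin (TCP) lies midway between the tips of the shut fingers; the grasp point (between the pads) lies 19 mm behind it; z points along the fingers, y is the line along which they close (so a half turn about z gives the same grasp; the last joint's range is limited). The gripper opens to 91 mm and grips with 3 to 60 N. Pads are 32 mm wide; open, the fingers measure 118 mm over their backs; the gripper's body (76 mm by 178 mm) begins 60 mm behind the grasp point.
Start: joints at [-81.045, 28.281, 77.091, -0, 74.628, -5.472], TCP at [0.156, -0.605, 0.214] pointing down, gripper open.
Joint ranges: [-166.48, 166.48], [-47.26, 123.95], [12.59, 153.08], [-70.14, 250.14], [6.76, 159.57], [-176.63, 176.63]. Speed limits (degrees/s): [108.29, 108.29, 147.25, 172.46, 172.46, 172.46].

INTERFACE

Orientations are given as a 3x3 rotation matrix whose columns are the frame's x, y, z axes.
In Python, from bench import ctrl gives the robot as it stands. The module is installed in compiled form; this text tells all that it offers. Calls block until the motion is done:
- ctrl.goto(position, orientation): joint-space move of the TCP to a pose.
- ctrl.move_l(position, vel=0.15, ori=None, contact_N=None): straight line of the TCP; ori=None keeps the orientation; vel is the mean speed in m/s. With contact_N (N) it stops when the force on the tool has changed by that much, and returns True; else False.
- ctrl.movej(angles): joint-space move.
- ctrl.command_gripper(opening): opening from 0.0 (shut) to 1.0 (fully open); the grip force is fixed at half the most; returns when the fingers have stopped.
- ctrl.sleep(seconds).
- ctrl.ik(position, orientation): joint angles nearest the present ones, or None.
- ctrl.read_camera(name): name is "scene" or "top" or "wrist"; returns the picture (480x640x3 uint8, blue, green, red); there is no depth.
- ctrl.camera_params(name): a dict with "fx", "fy", "cx", "cy" (pixels), "pose" (4x4, takes a point from camera to world coordinates); the wrist camera has in their place "T_tool_cam" (4x4, takes a point from camera to tool coordinates, whose origin is the TCP and whose axes are the flange's). Camera axes: x right, y up, looking along -z (the intrinsics and any distortion apply to the point x, -y, -z); pixel columns grow to the right and rows downward; lengths in m; the calibration is good to about 2 mm. A picture is of the moment at which its call begins: read the wrist's pose just before it. camera_params takes no time and is no camera call.
A pose or a line that the arm cannot do raises ctrl.MotionError and nothing moves.
- ctrl.sign_off(): hands the job in; it is judged then, once.
Readings, each from a call of its own:
- ctrl.current_t(): time.
- ctrl.current_q(): joint angles.
- ctrl.current_dq(): joint speeds.
- ctrl.current_effort(): joint torques, N m.
- ctrl.current_tool_pos(): TCP position.
- ctrl.current_eef_rot(): TCP orientation.
- ctrl.current_contact_force(): force on the tool from outside, world axes, zero at the start.
- ctrl.current_wrist_torque(): the same for the moment, N m.
- ctrl.current_grip_width(): opening from 0.0 (shut) to 1.0 (fully open).
- ctrl.current_grasp_force(): force on a finger pad.
Only numpy, scipy, OpenCV 4.12 (cv2) and the standard library are available. Lean on these libraries where they do the work, as an engineer would, in place of code of your own. Each camera call takes 0.05 s, during which the arm holds its last target. There are 200 camera calls.

## Working session

There is one attempt and no reset: what is moved stays moved. The work goes in short steps, each a Python script; the robot and the scene stay as the last script left them, time stands still between calls to the robot, and variables do not carry over. Pictures are saved under pics/ and viewed, at most 10 in all, crops included, and the job is handed in when it is done.

```bash
mkdir -p pics; python3 - <<'E'
from bench import ctrl
import cv2
for n in("scene","top"):
    cv2.imwrite(f"pics/{n}0.png",ctrl.read_camera(n)); print(n,ctrl.camera_params(n))
print(ctrl.camera_params("wrist"),ctrl.current_eef_rot(),ctrl.current_t())
E
```

```text
scene {'fx': 451.6605451109155, 'fy': 451.6605451109155, 'cx': 322.04285172556297, 'cy': 234.78585502863166, 'pose': array([[ 0.58900142, -0.62804108,  0.50856831,  0.94253809],
       [ 0.80811268,  0.46208351, -0.36528444, -0.40745719],
       [-0.00558739,  0.62613355,  0.77969581,  0.7156346 ],
       [ 0.        ,  0.        ,  0.        ,  1.        ]])}
top {'fx': 520.2444213456723, 'fy': 520.2444213456723, 'cx': 325.88919340441305, 'cy': 239.1711718841064, 'pose': array([[ 0.01936819,  0.99614757, -0.08552716,  0.42183364],
       [-0.99963998,  0.01770519, -0.0201601 , -0.1163956 ],
       [-0.01856816,  0.08588684,  0.99613186,  1.10819803],
       [ 0.        ,  0.        ,  0.        ,  1.        ]])}
{'fx': 412.13460082221195, 'fy': 412.13460082221195, 'cx': 318.78834151303556, 'cy': 238.77956571548373, 'T_tool_cam': array([[ 1.42058334e-03,  9.59981240e-01,  2.80060710e-01,
         8.01444106e-02],
       [ 9.99998004e-01, -9.70267593e-04, -1.74655638e-03,
         1.83904126e-04],
       [-1.40492753e-03,  2.80062632e-01, -9.59980702e-01,
        -1.71139208e-01],
       [ 0.00000000e+00,  0.00000000e+00,  0.00000000e+00,
         1.00000000e+00]])} [[ 9.68460371e-01  2.49167552e-01 -2.01638454e-04]
 [ 2.49167619e-01 -9.68459721e-01  1.12496010e-03]
 [ 8.50248347e-05 -1.13972105e-03 -9.99999347e-01]] 0.1
```

View pics/scene0.png

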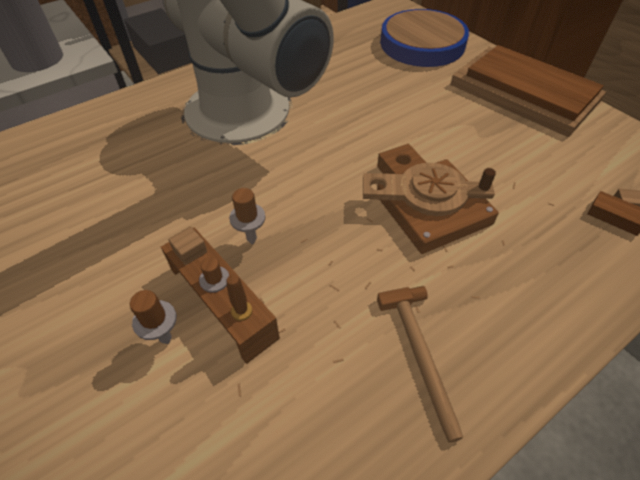

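View pics/top0.png

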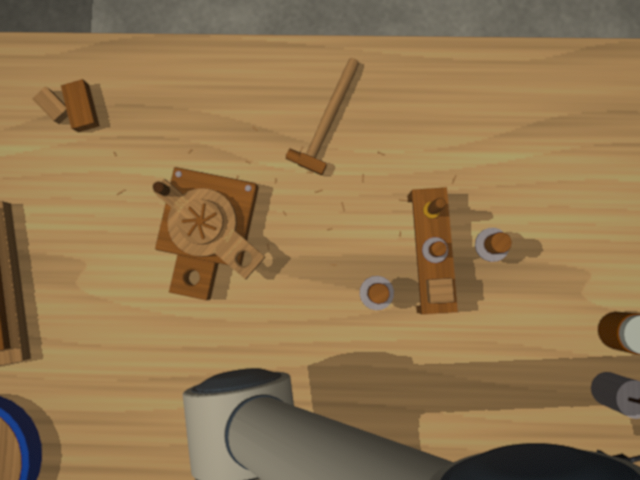

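The scene view shows the pin in the middle of the rack (knob 211,264, collar 214,280), between the square stop and the gouge, with two larger look-alikes standing outside. In the top view the foot hole is at (193,277), the lug hole at (243,258), the panel centre at (201,220), the handle at (159,187) and the pin knob at (438,249).

```bash
cat > h.py <<'E'
from bench import ctrl
import numpy as np, cv2
def PM(p,T):
    K=np.array([[p["fx"],0,p["cx"]],[0,p["fy"],p["cy"]],[0,0,1]])
    return K@np.diag([1,-1,-1])@np.linalg.inv(T)[:3]
def fixed(n):
    p=ctrl.camera_params(n); return PM(p,p["pose"])
def wristP():
    p=ctrl.camera_params("wrist"); T=np.eye(4); T[:3,:3]=ctrl.current_eef_rot(); T[:3,3]=ctrl.current_tool_pos()
    return PM(p,T@p["T_tool_cam"])
def tri(P1,a,P2,b):
    X=cv2.triangulatePoints(P1,P2,np.float64(a).reshape(2,1),np.float64(b).reshape(2,1))[:,0]; return X[:3]/X[3]
def onz(P,a,z):
    H=np.c_[P[:,0],P[:,1],P[:,2]*z+P[:,3]]; v=np.linalg.solve(H,[*a,1]); return v[:2]/v[2]
def proj(P,X):
    v=P@np.r_[X,1]; return v[:2]/v[2]
def down(yaw): # tool y (closing line) at yaw deg from world x
    c,s=np.cos(np.radians(yaw)),np.sin(np.radians(yaw)); y=np.array([c,s,0]); z=np.array([0,0,-1.]); return np.c_[np.cross(y,z),y,z]
E
python3 - <<'E'
from h import *
np.set_printoptions(precision=3,suppress=True)
T,S=fixed("top"),fixed("scene")
for n,a,b in [("foothole",(193,277),(403,159)),("lug",(243,258),(375,182)),("centre",(201,220),(437,181)),("handletop",(160,187),(488,172)),
 ("pin knob",(440,249),(211,262)),("pin collar",(434,251),(214,281)),("gougetop",(441,203),(235,276)),("stop",(441,290),(187,240)),
 ("A knob",(378,293),(244,193)),("B knob",(501,243),(145,300)),("A collar",(377,293),(247,217)),("B collar",(493,245),(154,319))]:
    print(n,tri(T,a,S,b))
E
```

```text
foothole [0.432 0.179 0.038]
lug [0.469 0.07  0.062]
centre [0.547 0.159 0.073]
handletop [0.606 0.234 0.101]
pin knob [ 0.493 -0.31   0.122]
pin collar [ 0.491 -0.312  0.067]
gougetop [ 0.573 -0.302  0.172]
stop [ 0.415 -0.317  0.105]
A knob [ 0.407 -0.194  0.139]
B knob [ 0.505 -0.422  0.132]
A collar [ 0.406 -0.197  0.076]
B collar [ 0.505 -0.425  0.077]
```

```bash
python3 - <<'E'
from h import *
np.set_printoptions(precision=3,suppress=True)
Ps=[]
import pickle
# Pin views
for i,(p,yaw) in enumerate([((0.43,-0.28,0.27),-75.6),((0.47,0.10,0.27),-75.6),((0.51,0.20,0.27),-75.6)]):
    R=down(yaw); q=ctrl.ik(p,R); ctrl.movej(q); P=wristP(); im=ctrl.read_camera("wrist"); cv2.imwrite(f"pics/w{i}.png",im); Ps.append(P)
    print(q,ctrl.current_t())
pickle.dump(Ps,open("Ps.pkl","wb"))
ims=[cv2.resize(cv2.imread(f"pics/w{i}.png"),(400,300),interpolation=cv2.INTER_AREA) for i in range(3)]
cv2.imwrite("pics/wall.png",np.vstack([np.hstack(ims[:2]),np.hstack([ims[2],ims[2]*0])]))
E
```

```text
[-39.741  16.071  87.933  -0.     75.996  35.859] 1.7333
[ 4.887 13.264 91.979 -0.    74.757 80.487] 3.2083
[15.167 19.038 83.428 -0.    77.534 90.767] 3.7667
```

View pics/wall.png

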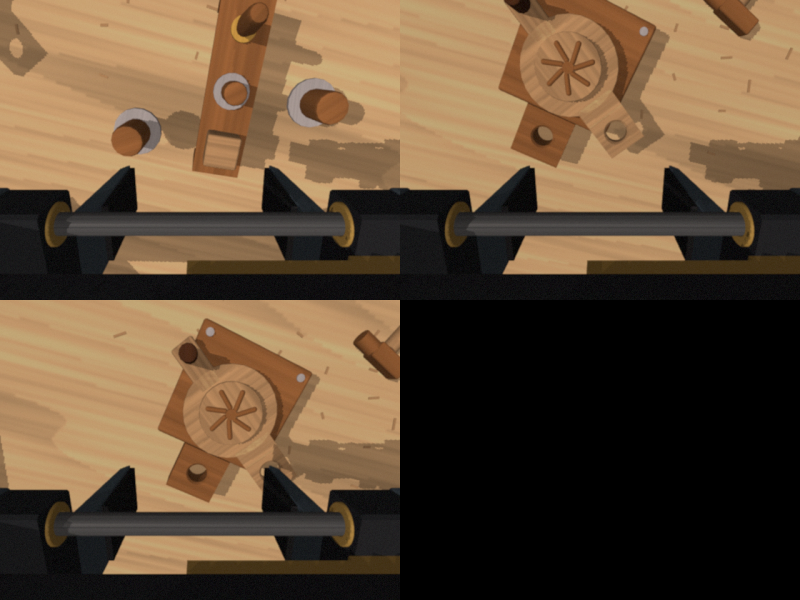

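The wrist views show the pin knob at full-resolution (376,149) in view 0. The foot hole, lug hole and panel centre are at (227,213), (344,208) and (274,107) in view 1. In view 2 the foot hole is at (315,272), the centre at (370,179) and the handle top at (301,83).

```bash
python3 - <<'E'
from h import *
import pickle
np.set_printoptions(precision=4,suppress=True)
P=pickle.load(open("Ps.pkl","rb")); T=fixed("top")
print("foot tri",tri(P[1],(227,213),P[2],(315,272)), onz(P[1],(227,213),.04),onz(P[2],(315,272),.04))
print("cen tri",tri(P[1],(274,107),P[2],(370,179)), onz(P[1],(274,107),.075),onz(P[2],(370,179),.075), onz(T,(202,220),.075))
print("lug", onz(P[1],(344,208),.06), onz(T,(243,258),.06))
print("handle tri",tri(T,(160,187),P[2],(301,83)),onz(P[2],(301,83),.104))
print("knob tri",tri(T,(440,249),P[0],(376,149)),onz(P[0],(376,149),.123),"collar",onz(P[0],(371,147),.081), onz(T,(434,251),.081))
s0=onz(P[0],(358,243),.105); print("stop",s0)
# zoomed crops for pixel check
w0=cv2.imread("pics/w0.png")[90:210,310:440]; w1=cv2.imread("pics/w1.png")[150:270,190:380]; w2=cv2.imread("pics/w2.png")[40:160,250:400]
cv2.imwrite("pics/crop.png",np.hstack([cv2.resize(c,None,fx=1.7*1.0,fy=1.7) for c in(w0,w1,w2)]))
E
```

```text
foot tri [0.4376 0.1845 0.0374] [0.438  0.1842] [0.439  0.1846]
cen tri [0.5476 0.1594 0.0566] [0.5478 0.1574] [0.5494 0.1623] [0.5448 0.1542]
lug [0.4757 0.0751] [0.4706 0.0717]
handle tri [0.6106 0.2409 0.0781] [0.6098 0.239 ]
knob tri [ 0.4945 -0.3165  0.0938] [ 0.4969 -0.309 ] collar [ 0.4961 -0.3107] [ 0.4904 -0.3091]
stop [ 0.4173 -0.3193]
```

View pics/crop.png

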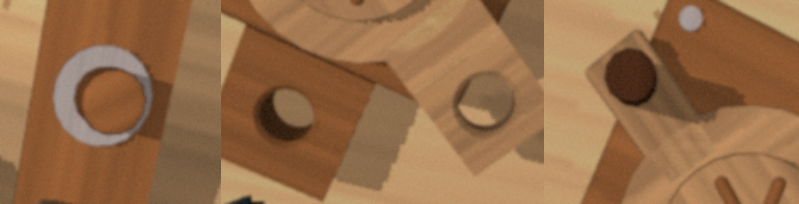

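```bash
cat > turn.py <<'E'
from h import *
C=np.array([.547,.159])
def hp(a,r=.1): return C+r*np.array([np.cos(np.radians(a)),np.sin(np.radians(a))])
def turn(a0,a1,z=.071):
    for a in np.linspace(a0,a1,max(2,int(abs(a1-a0)/6)+2))[1:]:
        ctrl.move_l([*hp(a),z],vel=.12,ori=down(a-90))
E
python3 - <<'E'
from turn import *
import pickle
np.set_printoptions(precision=4,suppress=True)
a=51.5
ctrl.goto([*hp(a),.17],down(a-90)); ctrl.move_l([*hp(a),.071],vel=.12,contact_N=8)
print(ctrl.current_tool_pos(),ctrl.current_contact_force())
ctrl.command_gripper(0.0); print("w",ctrl.current_grip_width()*91,ctrl.current_grasp_force())
turn(a,-11.5); print(ctrl.current_tool_pos(),ctrl.current_contact_force(),ctrl.current_grip_width()*91)
ctrl.command_gripper(0.6); ctrl.move_l([*hp(-11.5),.19],vel=.25)
ctrl.goto([.47,.10,.27],down(-75.6)); P=wristP(); im=ctrl.read_camera("wrist"); t=ctrl.read_camera("top"); cv2.imwrite("pics/w3.png",im); cv2.imwrite("pics/t3.png",t)
pickle.dump(P,open("P3.pkl","wb")); print(ctrl.current_t())
c=cv2.resize(im[20:270,120:420],None,fx=1.6,fy=1.6); d=cv2.resize(t[150:310,130:240],None,fx=2.5,fy=2.5)
cv2.imwrite("pics/c3.png",np.hstack([c,d[:400]]))
E
```

```text
[0.6097 0.2374 0.0719] [-0.2727  0.1021  0.4735]
w 23.61336499162966 29.99990701675415
[0.6412 0.1397 0.0709] [-20.9198   5.9831  15.7037] 22.962479973012297
11.3917
```

View pics/c3.png

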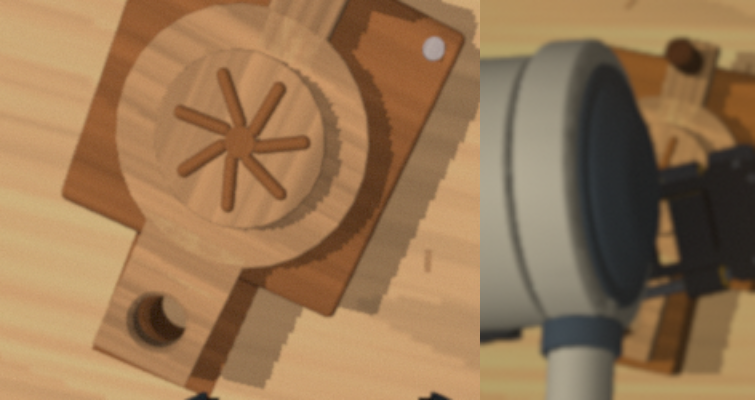

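The wrist crop shows the lug overshot past the foot hole: lug hole at full-resolution (217.5,220), foot hole earlier at (226.5,216.5).

```bash
python3 - <<'E'
from turn import *
import pickle
np.set_printoptions(precision=4,suppress=True)
P=pickle.load(open("P3.pkl","rb"));P1=pickle.load(open("Ps.pkl","rb"))[1]
c=onz(P,(120+239/1.6,20+141/1.6),.075)
l=onz(P,(217.5,220),.06); f=onz(P1,(226.5,216.5),.04); l0=onz(P1,(345.3,209.4),.06)
ang=lambda v:np.degrees(np.arctan2(v[1],v[0]))%360
for cc in (c,C): print(cc,l,f,l0,[np.linalg.norm(x-cc) for x in(l,f,l0)],[ang(x-cc) for x in(l,f,l0)])
# tongue end corners / lug end corners
for p,z in [((93,347),.06),((190,388),.06),((137,230),.06),((241,272),.06),((65,195),.04),((331,315),.04)]: print(p,onz(P,(120+p[0]/1.6,20+p[1]/1.6),z))
E
```

```text
[0.5462 0.1618] [0.435  0.1893] [0.4344 0.184 ] [0.4747 0.0735] [np.float64(0.1145906809029833), np.float64(0.11406564814252257), np.float64(0.11359090906253344)] [np.float64(166.10220203449822), np.float64(168.7371993457936), np.float64(230.9622791181929)]
[0.547 0.159] [0.435  0.1893] [0.4344 0.184 ] [0.4747 0.0735] [np.float64(0.11602824998150615), np.float64(0.11538801689248168), np.float64(0.111945645177397)] [np.float64(164.86442165840305), np.float64(167.4616598023413), np.float64(229.7636787061034)]
(93, 347) [0.4092 0.2229]
(190, 388) [0.398  0.1614]
(137, 230) [0.4844 0.2094]
(241, 272) [0.4755 0.1467]
(65, 195) [0.4906 0.259 ]
(331, 315) [0.4593 0.0879]
```

```bash
python3 - <<'E'
from turn import *
import pickle
np.set_printoptions(precision=4,suppress=True)
R=down(-75.6); p=np.array([.435,.187,0])-R@[.08,0,0]; p[2]=.22
ctrl.goto(p,R); P=wristP(); im=ctrl.read_camera("wrist"); cv2.imwrite("pics/w4.png",im); pickle.dump(P,open("P4.pkl","wb"))
u,v=proj(P,[.435,.187,.05]).astype(int); print(u,v,ctrl.current_t())
c=im[max(0,v-100):v+100,u-130:u+130]; print(u-130,max(0,v-100)); cv2.imwrite("pics/c4.png",cv2.resize(c,None,fx=3,fy=3,interpolation=cv2.INTER_CUBIC))
E
```

```text
318 119 12.0583
188 19
```

View pics/c4.png

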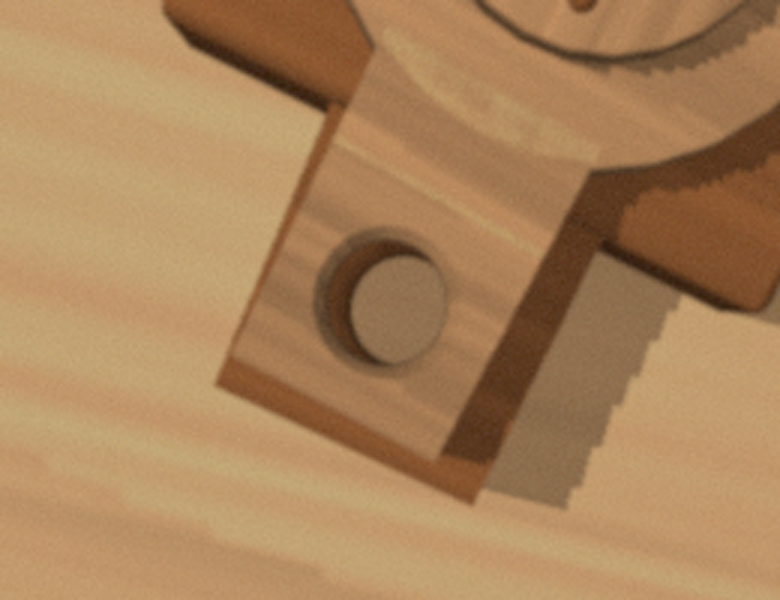

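Nearly vertical view: lug hole at crop (383,302), lug end corners (232,358) and (438,460), tongue end corners (217,383) and (472,503). The lug sits too far to the left, so it is over-turned.

```bash
python3 - <<'E'
from turn import *
import pickle
np.set_printoptions(precision=4,suppress=True)
P=pickle.load(open("P4.pkl","rb")); w=lambda p,z:onz(P,(188+p[0]/3,19+p[1]/3),z)
tl,tr,ll,lr,h=w((217,383),.04),w((472,503),.04),w((232,358),.06),w((438,460),.06),w((383,302),.06)
ang=lambda v:np.degrees(np.arctan2(v[1],v[0]))%360
print(np.linalg.norm(tl-tr),np.linalg.norm(ll-lr),ang(tr-tl)-90,ang(lr-ll)-90)
u=(tl-tr)/np.linalg.norm(tl-tr); print("lateral lug-tongue mm",((ll+lr)/2-(tl+tr)/2)@u*1e3,"hole-tongue",(h-(tl+tr)/2)@u*1e3,"hole",h)
n=np.array([u[1],-u[0]]); print(n,"foothole est",[(tl+tr)/2-n*s*.04 for s in(1,-1)])
l2=w((400,313),.0); print("bottom through circle centre z0",l2)
print(ang(w((600,240),.04)-w((732,308),.04)))
E
```

```text
0.07883350599336282 0.060016376111414985 169.3983489140386 168.40539454706527
lateral lug-tongue mm 6.413481816797121 hole-tongue 6.755784128228784 hole [0.4343 0.189 ]
[ 0.9829 -0.184 ] foothole est [array([0.3551, 0.1969]), array([0.4338, 0.1822])]
bottom through circle centre z0 [0.4322 0.1835]
79.01515224041766
```

```bash
sed -i 's/^C=.*/C=np.array([.5465,.1613])/' turn.py; python3 - <<'E'
from turn import *
import pickle
np.set_printoptions(precision=4,suppress=True)
a=-13.1
ctrl.goto([*hp(a),.17],down(a-90)); ctrl.move_l([*hp(a),.071],vel=.15,contact_N=8)
ctrl.command_gripper(0.0); print("w",ctrl.current_grip_width()*91,ctrl.current_contact_force())
turn(a,a+2.9); print(ctrl.current_tool_pos(),ctrl.current_contact_force())
ctrl.command_gripper(0.6); ctrl.move_l([*hp(a+2.9),.17],vel=.25)
R=down(-75.6); p=np.array([.435,.187,0])-R@[.08,0,0]; p[2]=.22
ctrl.goto(p,R); P=wristP(); im=ctrl.read_camera("wrist"); cv2.imwrite("pics/w5.png",im); pickle.dump(P,open("P5.pkl","wb"))
print(ctrl.current_t())
c=im[19:219,188:448]; cv2.imwrite("pics/c5.png",cv2.resize(c,None,fx=3,fy=3,interpolation=cv2.INTER_CUBIC))
E
```

```text
w 23.66207097439173 [-0.4795 -0.6747  4.2635]
[0.6451 0.1438 0.0712] [-0.7253  1.3279  5.4296]
17.2
```

View pics/c5.png

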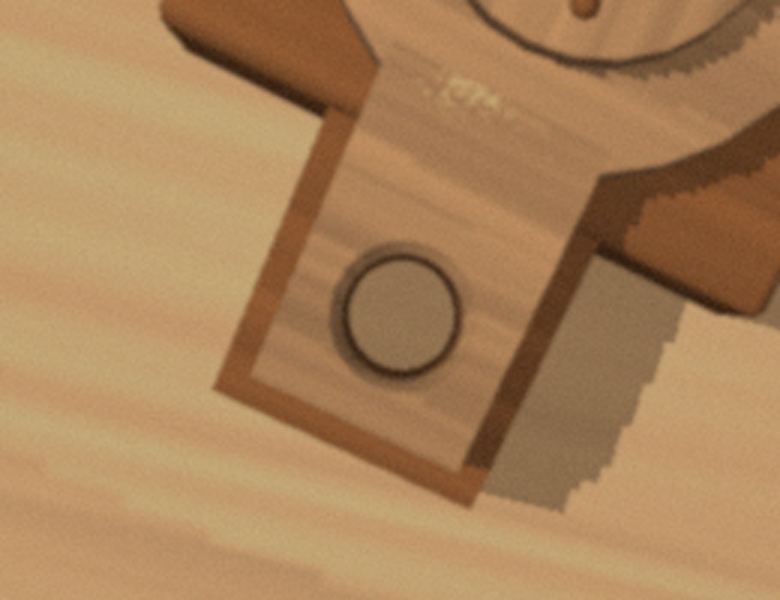

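The holes are now concentric: lug top at crop (399,312), bench circle at (402,316). Next I pick the pin.

```bash
python3 - <<'E'
from turn import *
import pickle
np.set_printoptions(precision=4,suppress=True)
P=pickle.load(open("P5.pkl","rb")); h=onz(P,(188+399/3,19+312/3),.06); b=onz(P,(188+402/3,19+316/3),0.); print("hole",h,b)
h=(h+b)/2; np.save("hole.npy",h)
R=down(-84.6); pin=np.array([.496,-.310])
ctrl.command_gripper(0.7)
ctrl.goto([*pin,.25],R); ctrl.move_l([*pin,.088],vel=.15,contact_N=8); print(ctrl.current_tool_pos(),ctrl.current_contact_force())
ctrl.command_gripper(0.0); print("w",ctrl.current_grip_width()*91,ctrl.current_contact_force())
ctrl.move_l([*pin,.26],vel=.15); print("lifted",ctrl.current_contact_force(),ctrl.current_grip_width()*91)
ctrl.goto([*h,.20],R); print(ctrl.current_tool_pos()); ctrl.move_l([*h,.150],vel=.15)
t,s=ctrl.read_camera("top"),ctrl.read_camera("scene"); print(ctrl.current_t())
cv2.imwrite("pics/t6.png",t);cv2.imwrite("pics/s6.png",s)
T,S=fixed("top"),fixed("scene"); u,v=proj(S,[*h,.07]).astype(int); print(u,v)
c=cv2.resize(s[v-90:v+60,u-90:u+90],(720,600),interpolation=cv2.INTER_CUBIC)
w=ctrl.read_camera("wrist"); cv2.imwrite("pics/w6.png",w)
cv2.imwrite("pics/c6.png",np.hstack([cv2.resize(s[v-75:v+75,u-50:u+50],(400,600)),cv2.resize(w,(400,300)).repeat(1,0).__class__ and np.vstack([cv2.resize(w,(400,300))]*2)]))
E
```

```text
hole [0.4339 0.184 ] [0.4325 0.1823]
[ 0.4964 -0.3103  0.0888] [ 0.3392 -0.1988  0.2813]
w 29.548610853963282 [-1.2421  0.5897  2.8974]
lifted [ 0.309  -0.2459 -1.9934] 29.185393747460285
[0.4338 0.1826 0.2001]
24.9333
405 147
```

View pics/c6.png

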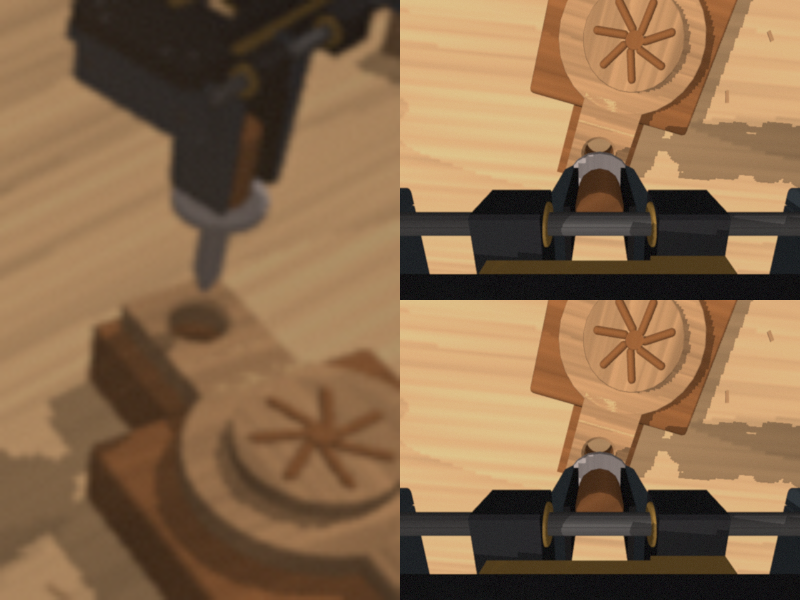

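The scene crop shows the pin tip at (206,290), just above the hole centre at (199,322), and the wrist view shows it held upright.

```bash
python3 - <<'E'
from turn import *
S=fixed("scene"); h=np.load("hole.npy")
print("tip",onz(S,(406.5,143.5),.082),"hole",onz(S,(404.75,152.5),.06),h, ctrl.current_tool_pos())
E
```

```text
tip [0.4336831  0.18316895] hole [0.43591601 0.18012289] [0.43320308 0.18318547] [0.43397364 0.18325231 0.15097825]
```

```bash
python3 - <<'E'
from turn import *
np.set_printoptions(precision=4,suppress=True)
g=ctrl.current_tool_pos(); t=np.load("hole.npy")+[.0015,-.002]
ctrl.move_l([*t,.150],vel=.1)
r=ctrl.move_l([*t,.082],vel=.06,contact_N=10); print(r,ctrl.current_tool_pos(),ctrl.current_contact_force())
if not r:
    r=ctrl.move_l([*t,.069],vel=.02,contact_N=10)
    print(r,ctrl.current_tool_pos(),ctrl.current_contact_force(),ctrl.current_t())
E
```

```text
False [0.4349 0.1812 0.0823] [-0.2905  0.8988 -1.0118]
True [0.4348 0.1812 0.0728] [ 0.444  -0.0028  1.9828] 27.0083
```

The collar seated at the predicted height. Release, retreat and look.

```bash
python3 - <<'E'
from turn import *
np.set_printoptions(precision=4,suppress=True)
ctrl.command_gripper(0.65); p=ctrl.current_tool_pos(); print(p,ctrl.current_contact_force())
ctrl.move_l([p[0],p[1],.22],vel=.15); ctrl.goto([.45,-.05,.3],down(-84.6)); ctrl.sleep(.3)
s=ctrl.read_camera("scene"); t=ctrl.read_camera("top"); print(ctrl.current_t())
cv2.imwrite("pics/s7.png",s)
cv2.imwrite("pics/c7.png",np.hstack([cv2.resize(s[90:240,340:440],(400,600),interpolation=cv2.INTER_CUBIC),cv2.resize(t[170:320,150:250],(400,600),interpolation=cv2.INTER_CUBIC)]))
E
```

```text
[0.4345 0.1811 0.0728] [-0.7167  0.1074  0.0379]
30.1417
```

View pics/c7.png

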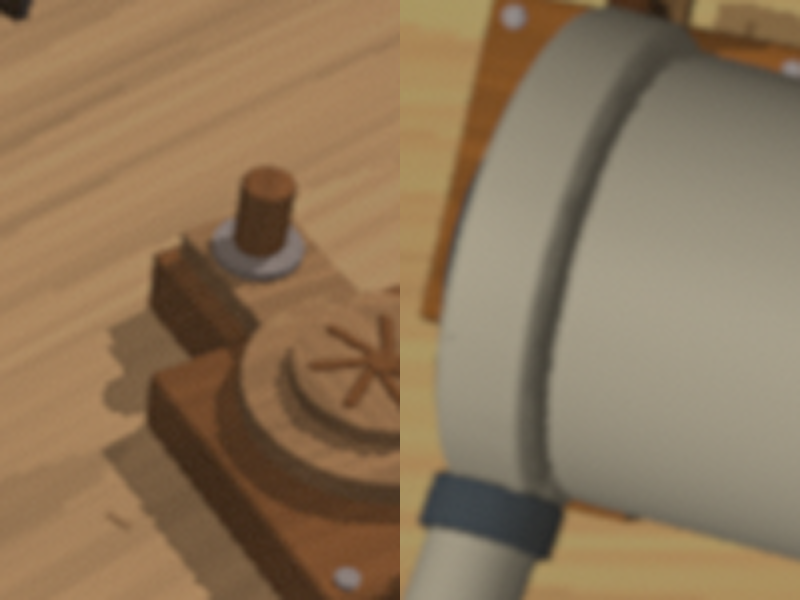

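The scene crop shows the pin upright with its collar (258,250) flat on the lug, and the robot clear of it.

```bash
python3 -c "
from h import *
print(proj(fixed('scene'),[.436,.181,.108]),'seen 407,134'); print(ctrl.sign_off())"
```

```text
[408.23051812 134.75746812] seen 407,134
the job is handed in; nothing more can be done
None
```

The platter is turned so its lug hole stands over the foot hole, the smallest pin from the rack is pushed home with its collar flat on the lug and released, and the job was handed in at about 30 s; no verdict came back.

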